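Take the left-hand nut and the empty core off a label unwinder

ROBOT

A 6-joint arm with a two-finger parallel gripper is mounted at the origin on the work surface. World frame = base frame: x ahead of the robot, y to its left, z up, the work surface at z = 0. Lengths are in mm, angles in rad, forces in N, time in s.
With the tool pointing down it reaches from about 350 to 975 mm from the base axis. Payload 7.1 kg.
Tool frame: the origin (TCP) lies at the very end of the fingers, on their centre line; the grasp point (between the pads) lies 19 mm behind it; x points along the fingers, z is the direction in which the jaws open and shut, and the axes are right-handed (so a half turn about x gives the same grasp; the last joint's range is limited). The gripper opens to 88 mm and grips with 3 to 60 N. Pads are 20 mm wide; open, the fingers measure 115 mm over their backs; the gripper's body (75 mm by 178 mm) begins 61 mm behind the grasp point.
Start: joints at [1.27, 0.423, 1.63, -0, 1.089, -0.019], TCP at [173.771, 600.34, 222.675] pointing down, gripper open.
Joint ranges: [-3, 3], [-0.9, 2.11], [0.09, 2.58], [-1.31, 4.45], [0.11, 2.69], [-2.54, 2.54]. Speed limits (rad/s): [2.39, 2.39, 3.01, 3.14, 3.14, 3.14].

INTERFACE

Orientations are given as a rotation vector (axis times angle).
In Python, from workcell import * gives the robot as it stands.
- The arm moves only by the shell command python3 -m crank 'ROWS'. ROWS is JSON, a list of rows, each a list of 3 entries, a list of its own where there are three numbers: the shift along the tool's x, y, z in cm, then the turn, a rotation vector about the tool's x, y, z in degrees, then the finger opening in cm, from 0 to 8.78. In form: [[[dx, dy, dz], [rx, ry, rz], claw], ...]. A call has 1 to 5 rows; each row shifts and turns the commanded pose from where the row before left it, along the tool's axes as they then stand; what a row does not reach is not made up. A row lasts 1/8 s, in which the tool goes at most 62.5 mm and 10.7 degrees, less where a joint would pass 70% of its speed; a pose out of reach is approached as far as the arm can. A call with a gripper value outside its range is refused whole. The fingers move at their own pace and stop on an object; the grip force is fixed at half the most. Time passes only in rows, so rows that do not move let the fingers close. It gives the time, the measured TCP pose, the force and the opening at its end, in the units of the state.
- get_obs(): the state, without advancing time (a new reading comes with each control period).
- get_image(name): name is "side" or "top" or "wrist"; returns a dict with "pixels" (420x560x3 uint8, red, green, blue), "mtx" (3x3 intrinsics, pixels), "view" (4x4, takes a point from world to camera coordinates). Camera axes: x right, y down, z forward; pixel columns grow to the right and rows downward; lengths in mm; the calibration is good to about 2 mm. The wrist camera is an equidistant fisheye: a pixel r from the principal point sees the ray r / f radians off the axis. A picture is of the moment at which its call begins. There is no depth.
- close_job(): hands the job in, once; it reports no verdict.
The state is a dict: "t": time; "qpos": joint angles; "qvel": joint speeds; "joint_torque": joint torques, N m; "ee_pos": TCP position; "orientation": TCP orientation; "ft_force": force on the tool from outside, world axes, zero at the start; "moment": the same for the moment, N m; "width": finger opening in mm.
Only numpy, scipy, OpenCV 4.12 (cv2) and the standard library are available. Lean on these libraries where they do the work, as an engineer would, in place of code of your own. Each camera call takes 0.05 s, during which the arm holds its last target.

TASK

The label roll on the unwinder has run out. Unscrew the red hub nut - its notched skirt means a left-hand thread, so it comes off clockwise - turning it, without forcing the plastic thread up or down, until the white line engraved on it stands over the dark line on the disc; then lift it off and set it down gently, right way up, in the blue parts tray. Draw the empty core off the spindle and leave it in the grey scrap bin; leave the fresh roll, the screwdriver and the carton alone.

Things in the scene. Friction and masses are not known exactly. Their poses are not given: they have to be found in the camera images.
- nut: red plastic hub nut on the spindle's threaded end, 0.11 kg. Origin: centre of its underside; z up its axis; x along its white engraved line. Skirt 54 mm across, 0 to 25 mm up, upper edge with six dark notches (the sign of a left-hand thread); round knurled grip 42 mm across, 25 to 53 mm up. Two lugs in its bore, 25 mm deep, run in the thread with 2 mm of axial play; anticlockwise it jams
- nut_mark (a point): point on the nut's white line at the skirt's upper edge, 27 mm from the axis. At the start it stands 185 to 215 degrees anticlockwise (from above) of the disc's dark line. Turned clockwise the nut climbs its coarse thread (under 6 mm per radian: go by feel) and stays where let go; once its line is over the dark line (up to 8 degrees short, or past it) it lifts off, not before
- spindle: upright steel spindle, held by its brake. Origin: on its axis at bench height; z up; x along the dark line engraved on the disc. Smooth hub 35 mm across up to 80 mm, coarse two-start left-hand thread 33 mm across above, upper end at 115 mm
- disc_mark (a point): point on the disc's dark engraved line, 31 mm from the axis on the spindle's x, 40 mm above the bench; about 4 mm from the nut's mark point, seen from above, when the lines agree. The disc, aluminium, 100 mm across, round the spindle, its face 40 to 52 mm high, is pushed up by a weak spring (10 N at the start, 3 N fully up) and presses the core against the nut
- core: empty cardboard core: tube 46 mm across outside, 38 mm inside, 50 mm tall, 45 g, standing on the disc round the hub, under the nut. Origin: centre of its lower end; z along its axis. With the nut off it stands on the raised disc and draws straight up; its lower end must pass the spindle's upper end
- unwinder: fixed unit under the spindle: aluminium plate 240 x 140 x 12 mm, bearing housing 72 mm across to 32 mm, two guide rollers 70 mm tall at x 82, y +-52 mm, lying motor 70 mm tall at x 100 to 160 mm. Origin: on the spindle's axis at bench height; z up, x towards the motor
- tray: open blue parts tray, fixed, 130 x 130 x 25 mm outside, walls and floor 4 mm. Origin: centre of its underside; z up, x and y along its sides
- bin: open grey scrap bin, fixed, 140 x 140 x 55 mm outside, walls and floor 5 mm. Origin: centre of its underside; z up, x and y along its sides
- fresh_roll: full roll of white labels standing on end, 90 mm across, 50 mm tall; leave alone. Origin: centre of its underside
- screwdriver: screwdriver lying on the bench; leave alone. x along its length to the tip
- carton: small brown carton, 90 x 70 x 60 mm; leave alone. Origin: centre of its underside
There are look-alikes about, which are no part of the job. Of the things that look like the bin, the smallest one is meant.

How it is judged:
By the outcome, as a careful person would: the job done as asked, in the order asked, and still so for the second after the job is handed in, with the robot touching nothing.
It also fails if it takes over 72 s, if anything falls off the work surface, if the arm or the gripper's body presses on something with over 40 N, if the wrist force passes 120 N, or if a joint passes its speed limit or range.

## Working session

There is one attempt and no reset: what is moved stays moved. The work goes in short steps, Python scripts to look and compute and a shell command to move; the robot and the scene stay as the last step left them, time stands still between calls to the robot, and variables do not carry over. Pictures are saved under pics/ and viewed, and the job is handed in when it is done.

```bash
ls; mkdir -p pics; python3 - <<'E'
from workcell import *
import cv2,numpy as np
o=get_obs(); print(o)
for n in ("side","top","wrist"):
    im=get_image(n); cv2.imwrite(f"pics/a_{n}.png",im["pixels"][:,:,::-1]); print(n,im["mtx"].round(1).tolist(),im["view"].round(4).tolist())
    np.savez(f"pics/a_{n}.npz",**im)
E
```

```text
pics
{'t': 0.0, 'qpos': array([ 1.27000131e+00,  4.23863858e-01,  1.63066041e+00,  3.20928850e-05,
        1.08857446e+00, -1.89868023e-02]), 'qvel': array([ 0.0004483 ,  0.00139952, -0.00028249, -0.00180745,  0.00164355,
       -0.00132388]), 'joint_torque': array([ 4.40303207e-03, -5.44618857e+01, -2.73676014e+01,  6.45038788e-02,
        2.28476065e-02, -1.22327438e-04]), 'ee_pos': array([173.6082711 , 599.84645311, 221.89893864]), 'orientation': array([-1.00002305,  1.33070901,  0.99859461]), 'ft_force': array([-0.58285041, -0.33806071,  0.10404836]), 'moment': array([-0.01353204,  0.02284749,  0.02838238]), 'width': 88.07093784856349}
side [[531.0, 0.0, 276.6], [0.0, 531.0, 207.6], [0.0, 0.0, 1.0]] [[0.9628, -0.2701, 0.0124, -477.7053], [-0.1314, -0.5075, -0.8516, 208.7805], [0.2363, 0.8183, -0.524, 1387.6081], [0.0, 0.0, 0.0, 1.0]]
top [[496.3, 0.0, 278.3], [0.0, 496.3, 210.7], [0.0, 0.0, 1.0]] [[-0.0458, -0.9989, -0.0033, 132.7607], [-0.9775, 0.0454, -0.2059, 521.7272], [0.2058, -0.0062, -0.9786, 1239.9924], [0.0, 0.0, 0.0, 1.0]]
wrist [[325.2, 0.0, 278.7], [0.0, 325.2, 210.5], [0.0, 0.0, 1.0]] [[0.2775, 0.9607, -0.0001, -624.6816], [0.9261, -0.2674, 0.2663, -32.8155], [0.2558, -0.074, -0.9639, 389.2027], [0.0, 0.0, 0.0, 1.0]]
```

View pics/a_top.png

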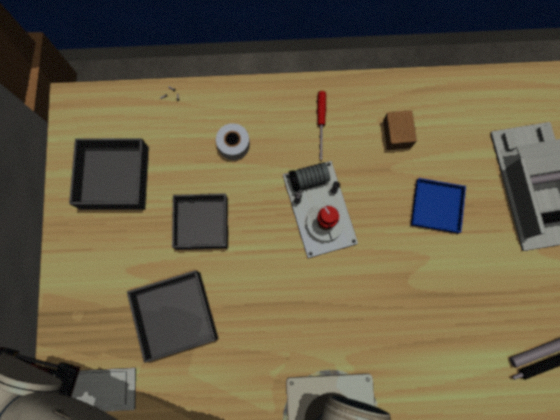

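View pics/a_side.png

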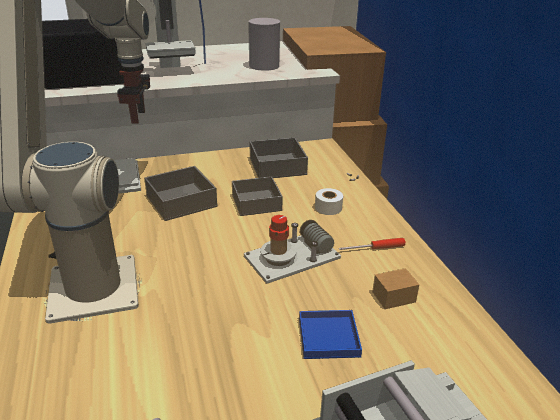

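View pics/a_wrist.png

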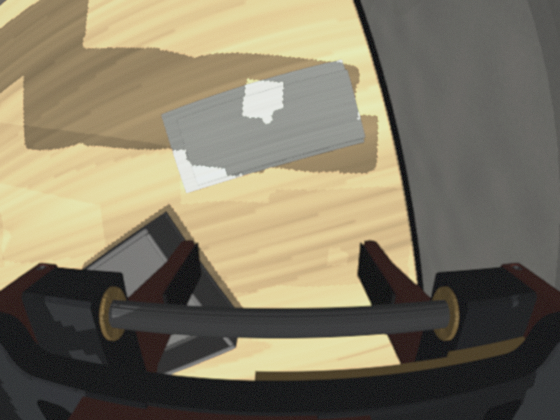

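The top view shows the unwinder at about (322,212), the nut at (328,216), the blue tray at (439,206) and three bins. The smallest bin is at (201,222). I'll enlarge these.

```bash
cat > h.py <<'E'
import numpy as np,cv2
from scipy.spatial.transform import Rotation as R
def load(n):
    return dict(np.load(n))
def ray(im,uv):
    K=im["mtx"];V=im["view"]
    d=np.linalg.inv(K)@np.array([*uv,1.]); Rm=V[:3,:3]
    return -Rm.T@V[:3,3], Rm.T@d
def rayf(im,uv):
    K=im["mtx"];V=im["view"]; p=np.array([uv[0]-K[0,2],uv[1]-K[1,2]]);r=np.hypot(*p);th=r/K[0,0]
    d=np.array([*(p/max(r,1e-9)*np.sin(th)),np.cos(th)]);Rm=V[:3,:3]
    return -Rm.T@V[:3,3], Rm.T@d
def atz(im,uv,z,f=False):
    o,d=(rayf if f else ray)(im,uv); return (o+d*(z-o[2])/d[2]).round(1)
def proj(im,P,f=False):
    c=im["view"][:3,:3]@np.array(P,float)+im["view"][:3,3];K=im["mtx"]
    if f:
        r=np.hypot(c[0],c[1]);th=np.arctan2(r,c[2]);return np.array([K[0,2],K[1,2]])+K[0,0]*th*c[:2]/max(r,1e-9)
    return (K@(c/c[2]))[:2]
def crop(im,x0,y0,x1,y1,s,fn):
    a=im["pixels"][y0:y1,x0:x1,::-1]; cv2.imwrite(fn,cv2.resize(a,None,fx=s,fy=s,interpolation=cv2.INTER_CUBIC))
E
python3 - <<'E'
from h import *
t=load("pics/a_top.npz");s=load("pics/a_side.npz")
crop(t,270,150,370,270,5,"pics/b_top.png"); crop(s,235,190,345,290,6,"pics/b_side.png")
crop(t,160,180,240,260,6,"pics/b_bin.png"); crop(t,400,165,480,245,6,"pics/b_tray.png")
E
```

```text
(no output)
```

View pics/b_top.png

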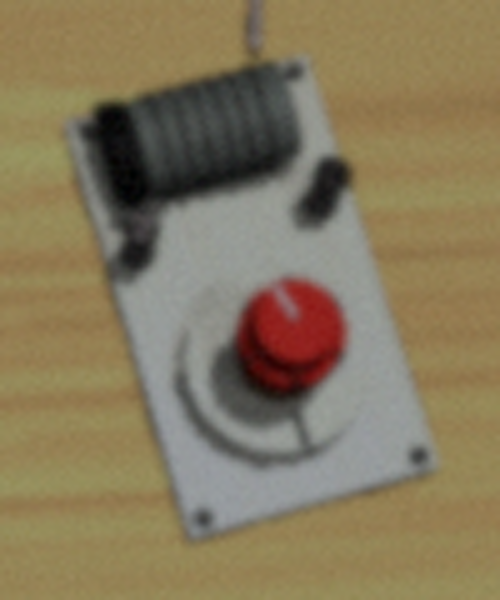

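View pics/b_side.png

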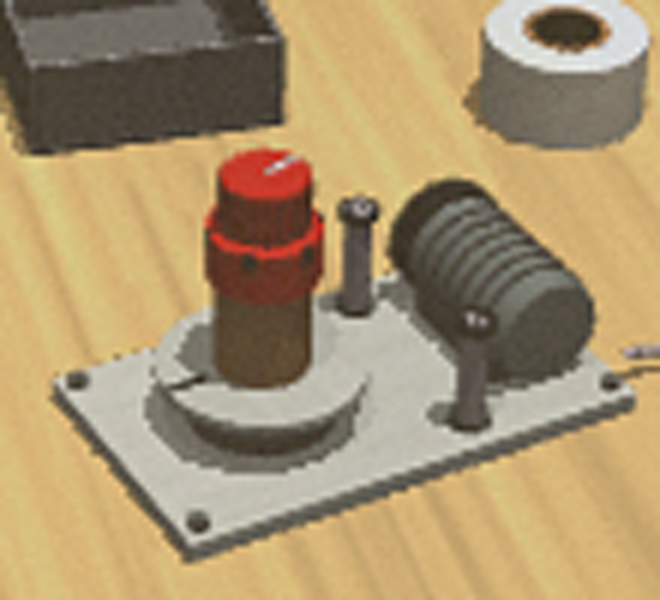

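View pics/b_bin.png

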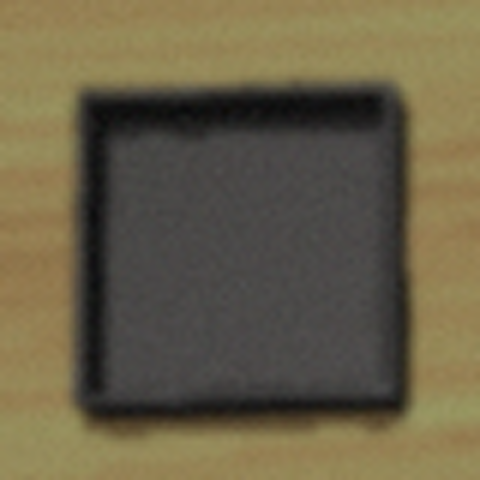

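View pics/b_tray.png

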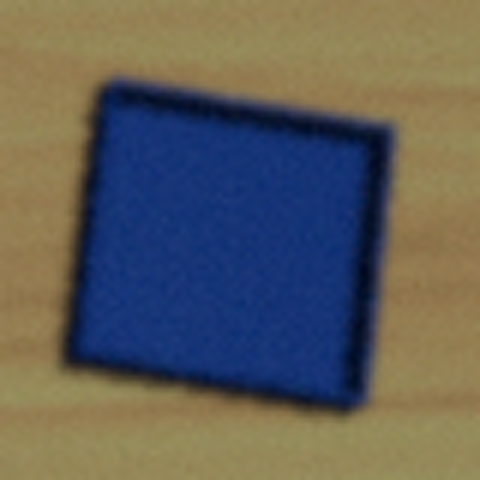

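```bash
python3 - <<'E'
from h import *
t=load("pics/a_top.npz");s=load("pics/a_side.npz")
T=lambda x,y:(270+x/5,150+y/5)
S=lambda x,y:(235+x/6,190+y/6)
print("nut top T",atz(t,T(294,320),143),"S",atz(s,S(265,176),143))
print("nutline T",atz(t,T(277,286),143),atz(t,T(294,318),143),"S",atz(s,S(300,157),143),atz(s,S(266,175),143))
print("disc line T",atz(t,T(297,405),40),atz(t,T(307,452),40),"S",atz(s,S(205,377),40),atz(s,S(165,388),40))
c=[atz(t,T(*p),12) for p in((68,122),(308,58),(437,468),(190,540))]
print("plate",*c,np.mean(c,0), [np.linalg.norm(c[i]-c[i-1]) for i in range(4)])
m=np.mean(c,0);ax=(c[0]+c[1]-c[2]-c[3]);ax/=np.linalg.norm(ax);print("axis from plate",ax, np.degrees(np.arctan2(ax[1],ax[0])))
c=[atz(t,(160+x/6,180+y/6),55) for x,y in((80,90),(402,88),(402,408),(82,408))];print("bin",*c,np.mean(c,0),[np.linalg.norm(c[i]-c[i-1]) for i in range(4)])
c=[atz(t,(400+x/6,165+y/6),25) for x,y in((104,82),(394,126),(365,408),(68,362))];print("tray",*c,np.mean(c,0),[np.linalg.norm(c[i]-c[i-1]) for i in range(4)])
o=np.array([-1.00002305,  1.33070901,  0.99859461]);print(R.from_rotvec(o).as_matrix().round(3))
E
```

```text
nut top T [494.7 -12.6 143. ] S [496.1 -18.7 143. ]
nutline T [511.9  -5.5 143. ] [495.7 -12.7 143. ] S [515.6  -7.6 143. ] [496.7 -18.  143. ]
disc line T [469.8 -22.5  40. ] [444.8 -26.   40. ] S [468.1 -22.   40. ] [448.3 -25.5  40. ]
plate [636.9  89.2  12. ] [667.2 -44.5  12. ] [437.1 -97.6  12. ] [404.9  35.8  12. ] [536.525  -4.275  12.   ] [np.float64(238.06629328823516), np.float64(137.0904081254411), np.float64(236.14745393503614), np.float64(137.23119178962193)]
axis from plate [0.97445513 0.22458228 0.        ] 12.97831591306133
bin [582.  382.1  55. ] [576.3 241.2  55. ] [435.4 244.7  55. ] [441.7 381.5  55. ] [508.85  312.375  55.   ] [np.float64(140.30128295920892), np.float64(141.01524740254158), np.float64(140.9434638427763), np.float64(136.94498895541963)]
tray [ 604.3 -271.1   25. ] [ 577.9 -398.9   25. ] [ 450.9 -370.4   25. ] [ 477.4 -242.    25. ] [ 527.625 -320.6     25.   ] [np.float64(130.193778653206), np.float64(130.4982758506793), np.float64(130.15855715242083), np.float64(131.10610207004095)]
[[-0.    -0.961  0.278]
 [-0.001  0.278  0.961]
 [-1.     0.    -0.002]]
```

```bash
python3 -m crank '[[[0,-4,-4.18],[0,0,0],8.7],[[0,-4,-4.18],[0,0,0],8.7],[[0,-4,-4.18],[0,0,0],8.7],[[0,-4,-4.18],[0,0,0],8.7],[[0,-4,-4.18],[0,0,0],8.7]]'
python3 -m crank '[[[0,-4,-4.18],[0,0,0],8.7],[[0,-4,-4.18],[0,0,0],8.7],[[0,-4,-4.18],[0,0,0],8.7],[[0,-4,-4.18],[0,0,0],8.7],[[0,-4,-4.18],[0,0,0],8.7]]'
python3 -m crank '[[[0,-4,-4.18],[-8,0,0],7],[[0,-4,-4.18],[-8,0,0],7],[[0,0,0],[-8,0,0],7],[[0,0,0],[-7,0,0],7],[[0,0,0],[0,0,0],7]]'
python3 - <<'E'
from workcell import *
from h import *
o=get_obs();print(o["t"],o["ee_pos"],o["qpos"],R.from_rotvec(o["orientation"]).as_matrix().round(4).tolist(),o["ft_force"])
im=get_image("wrist");np.savez("pics/c_wrist.npz",**im);cv2.imwrite("pics/c_wrist.png",im["pixels"][:,:,::-1])
print(-im["view"][:3,:3].T@im["view"][:3,3])
E
```

```text
t: 0.78
ee_pos: [308.3, 342.3, 222.7]
orientation: [-1.0, 1.329, 0.999]
ft_force: [0.2, -0.1, 0.2]
width: 86.8
t: 1.4
ee_pos: [442.4, 85.8, 222.8]
orientation: [-0.999, 1.329, 0.999]
ft_force: [1.0, 1.4, -0.3]
width: 87.3
t: 2.02
ee_pos: [502.1, -10.9, 222.4]
orientation: [-1.396, 1.076, 1.397]
ft_force: [-0.8, -0.2, -0.5]
width: 69.8
2.025 [502.06019886 -10.94566854 222.44162292] [-4.54830918e-02  2.43385461e-01  1.89714794e+00 -2.67274013e-05
  1.00159173e+00 -1.87399982e+00] [[-0.0005, -0.967, -0.2549], [0.0, -0.2549, 0.967], [-1.0, 0.0005, 0.0001]] [-0.78293498 -0.24400715 -0.47028307]
[432.14806661 -29.42403036 384.29309209]
```

View pics/c_wrist.png

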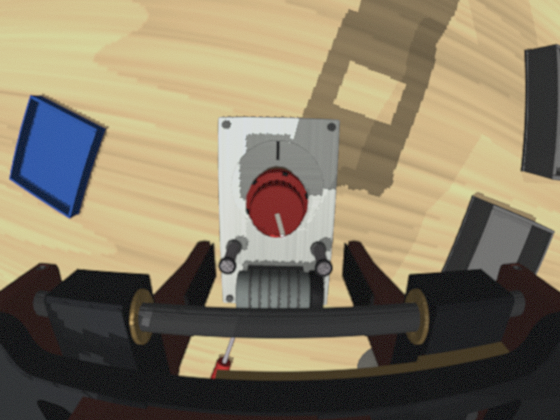

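```bash
python3 - <<'E'
from h import *
w=load("pics/c_wrist.npz")
crop(w,215,110,345,250,5,"pics/c_crop.png")
E
```

```text
(no output)
```

View pics/c_crop.png

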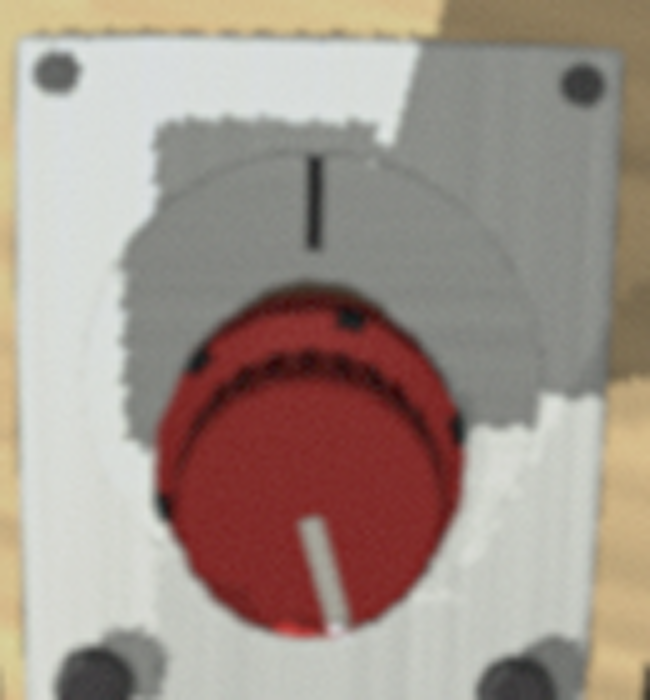

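```bash
python3 - <<'E'
from h import *
w=load("pics/c_wrist.npz")
W=lambda x,y:(215+x/5,110+y/5)
A=lambda x,y,z:atz(w,W(x,y),z,True)
for n,p in dict(L=(176,490),Rr=(449,490),T=(311,360),B=(312,636)).items(): print(n,A(*p,143))
m1,m2=A(313,520,143),A(340,628,143); d1,d2=A(314,248,40),A(315,157,40)
print(m1,m2,np.degrees(np.arctan2(*(m2-m1)[[1,0]])));print(d1,d2,np.degrees(np.arctan2(*(d2-d1)[[1,0]])))
print("disc",A(92,370,40),A(541,370,40),A(315,147,40))
print("screws",A(57,73,12),A(583,84,12))
E
```

```text
L [500.2 -34.  143. ]
Rr [489.5   6.6 143. ]
T [475.3 -19.1 143. ]
B [517.9  -7.7 143. ]
[499.5 -12.4 143. ] [515.5  -3.8 143. ] 28.258029614706896
[470.1 -20.2  40. ] [451.3 -25.   40. ] -165.67728002179646
disc [507.8 -60.   40. ] [482.9  34.   40. ] [449.2 -25.5  40. ]
screws [448.4 -86.6  12. ] [420.2  30.1  12. ]
```

```bash
python3 -m crank '[[[0,0.65,-0.09],[0,0,0],7],[[3,0,0],[0,0,0],7],[[3,0,0],[0,0,0],7],[[2.2,0,0],[0,0,0],7],[[0,0,0],[0,0,0],7]]'
python3 - <<'E'
from workcell import *
from h import *
o=get_obs();print(o["t"],o["ee_pos"],o["qpos"],o["ft_force"],o["moment"])
for n in ("wrist","side"):
    im=get_image(n);np.savez(f"pics/d_{n}.npz",**im)
    if n=="wrist": crop(im,170,110,380,350,3,"pics/d_w.png")
    else: crop(im,200,120,340,270,5,"pics/d_s.png")
E
```

```text
t: 2.7
ee_pos: [494.6, -13.1, 139.5]
orientation: [-1.395, 1.078, 1.4]
ft_force: [0.5, 0.5, 0.1]
width: 70.5
2.7 [494.59161191 -13.10598332 139.46375836] [-5.05224712e-02  3.59201379e-01  1.97234407e+00 -5.28728036e-05
  8.13636668e-01 -1.87987533e+00] [0.47388184 0.53888135 0.08098209] [ 0.04289959 -0.02770042  0.01709306]
```

View pics/d_w.png

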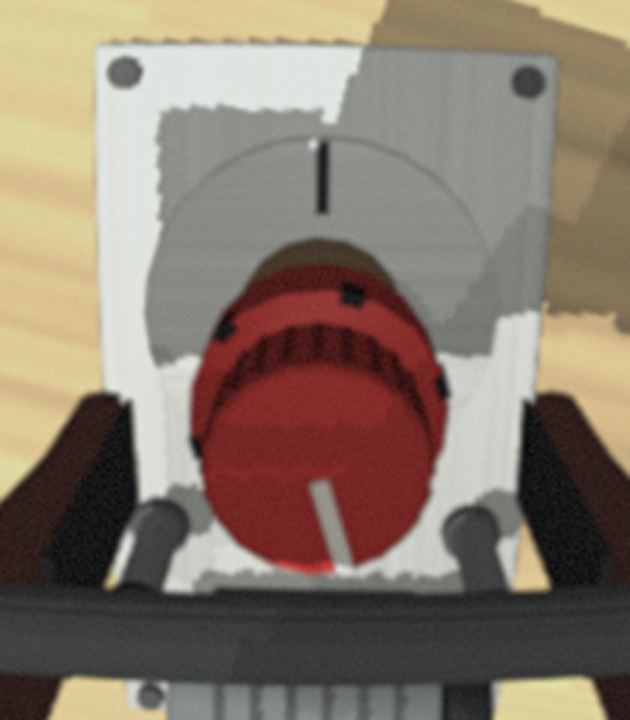

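View pics/d_s.png

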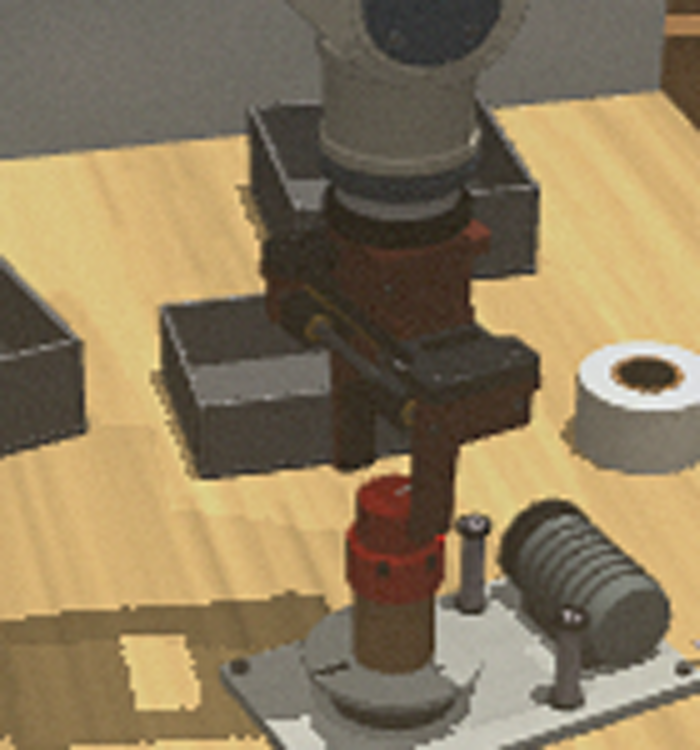

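```bash
python3 - <<'E'
from h import *
w=load("pics/d_wrist.npz")
A=lambda x,y,z:atz(w,(170+x/3,110+y/3),z,True)
l,r,t,b=A(201,455,143),A(442,455,143),A(322,362,143),A(318,574,143)
print(l,r,(l+r)/2,t,b,(t+b)/2)
pts=np.array([A(*p,143)[:2] for p in((206,440),(204,480),(225,530),(270,562),(318,574),(370,563),(410,532),(435,485),(434,445))])
from scipy.optimize import least_squares
f=least_squares(lambda q:np.hypot(*(pts-q[:2]).T)-21,[496,-13]);print(f.x,f.fun.round(1))
d1,d2=A(322,213,40),A(323,140,40);print(d1,d2)
u=(d1-d2)/np.linalg.norm(d1-d2);print(np.degrees(np.arctan2(-u[1],-u[0])),d2+50*u)
m=A(343,566,143);print(m,A(318,482,143))
print(get:=np.linalg.norm(l-r))
E
```

```text
[500.2 -34.7 143. ] [489.1   6.9 143. ] [494.65 -13.9  143.  ] [477.6 -18.3 143. ] [518.6  -8.3 143. ] [498.1 -13.3 143. ]
[497.98671631 -13.38810706] [ 0.  -0.1  0.1 -0.2  0.2  0.  -0.3  0.1  0. ]
[470.3 -20.5  40. ] [450.9 -25.3  40. ]
-166.10282368498468 [499.43641597 -13.29098986  40.        ]
[515.7  -4.2 143. ] [499.8 -13.2 143. ]
43.055429390496144
```

```bash
python3 -m crank '[[[0,-0.2,-0.06],[0,0,0],7],[[1,0,0],[0,0,0],7],[[1.1,0,0],[0,0,0],7],[[0,0,0],[0,0,0],7]]'
python3 -m crank '[[[0,0,0],[0,0,0],7]]'
```

```text
t: 3.3
ee_pos: [497.3, -13.3, 118.5]
orientation: [-1.396, 1.077, 1.4]
ft_force: [-0.2, 0.5, -0.0]
width: 69.7
t: 3.42
ee_pos: [498.1, -13.3, 119.4]
orientation: [-1.397, 1.076, 1.398]
ft_force: [0.8, 0.0, -0.4]
width: 69.7
```

```bash
python3 -m crank '[[[0,0,0],[0,0,0],5],[[0,0,0],[0,0,0],4.4],[[0,0,0],[0,0,0],3.6],[[0,0,0],[0,0,0],3.6],[[0,0,0],[0,0,0],3.6]]'
python3 - <<'E'
from workcell import *
from h import *
o=get_obs();print(o["t"],o["ee_pos"],o["ft_force"],o["moment"],o["width"])
im=get_image("side");np.savez("pics/e_side.npz",**im);crop(im,240,170,320,270,6,"pics/e_s.png")
o=get_obs();print(o["t"],o["ee_pos"],o["ft_force"],o["moment"],o["width"])
E
```

```text
t: 4.05
ee_pos: [498.5, -13.5, 119.9]
orientation: [-1.398, 1.075, 1.397]
ft_force: [-0.2, -1.3, 2.5]
width: 41.9
4.05 [498.46868556 -13.455621   119.88819463] [-0.24111389 -1.34723639  2.45945491] [-0.23590335  0.00207091 -0.02114262] 41.87173700232899
4.1 [498.4515892  -13.43146142 119.86152696] [-0.62244817 -1.71108384  1.82422567] [-0.23648415 -0.03742905  0.00051858] 41.69281382911818
```

View pics/e_s.png

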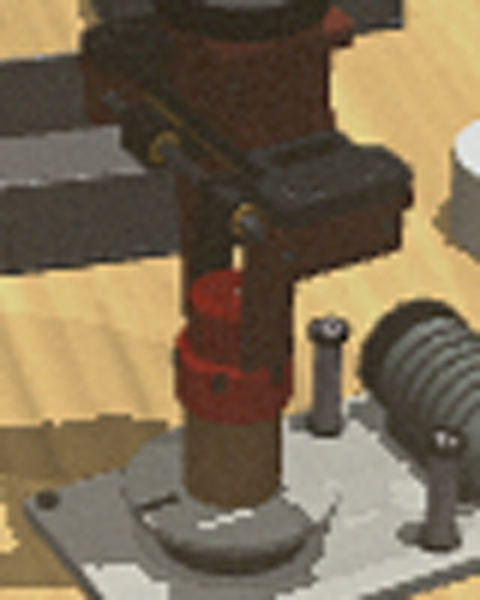

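```bash
python3 -m crank '[[[-0.04,0,0],[6,0,0],3.6],[[-0.05,0,0],[6,0,0],3.6],[[0,0,0],[0,0,0],3.6]]'
python3 -c "
from workcell import *
o=get_obs();print(o['ft_force'],o['moment'],o['qpos'][5])"
```

```text
t: 4.47
ee_pos: [498.3, -13.2, 120.6]
orientation: [-1.246, 1.185, 1.246]
ft_force: [-0.1, -0.7, 1.4]
width: 41.6
[-0.1403608  -0.66956793  1.44245388] [ 0.10622364 -0.01242796 -0.0989025 ] -1.6720343923275334
```

```bash
python3 -m crank '[[[-0.06,0,0],[8,0,0],3.6],[[-0.06,0,0],[8,0,0],3.6],[[-0.06,0,0],[8,0,0],3.6],[[0,0,0],[0,0,0],3.6]]'
python3 -c "
from workcell import *
o=get_obs();print(o['ft_force'],o['moment'],o['qpos'][5])"
```

```text
t: 4.97
ee_pos: [498.4, -13.6, 122.3]
orientation: [-0.936, 1.36, 0.935]
ft_force: [1.0, -2.3, -1.4]
width: 41.9
[ 0.98370616 -2.32662076 -1.35621915] [-0.37514119 -0.21692496 -0.06917856] -1.255298797978685
```

```bash
python3 -m crank '[[[-0.05,0,0],[8,0,0],3.6],[[-0.05,0,0],[8,0,0],3.6],[[-0.05,0,0],[8,0,0],3.6],[[0,0,0],[0,0,0],3.6]]'
python3 -c "
from workcell import *
o=get_obs();print(o['ft_force'],o['moment'],o['qpos'][5])
from h import *
im=get_image('wrist');np.savez('pics/f_wrist.npz',**im);crop(im,170,110,380,350,3,'pics/f_w.png')"
```

```text
t: 5.48
ee_pos: [498.4, -13.7, 123.8]
orientation: [-0.616, 1.482, 0.615]
ft_force: [0.8, -3.8, -2.2]
width: 41.8
[ 0.83772507 -3.82508074 -2.18588183] [-0.78198094 -0.28562344 -0.12902758] -0.8380379108531555
```

View pics/f_w.png

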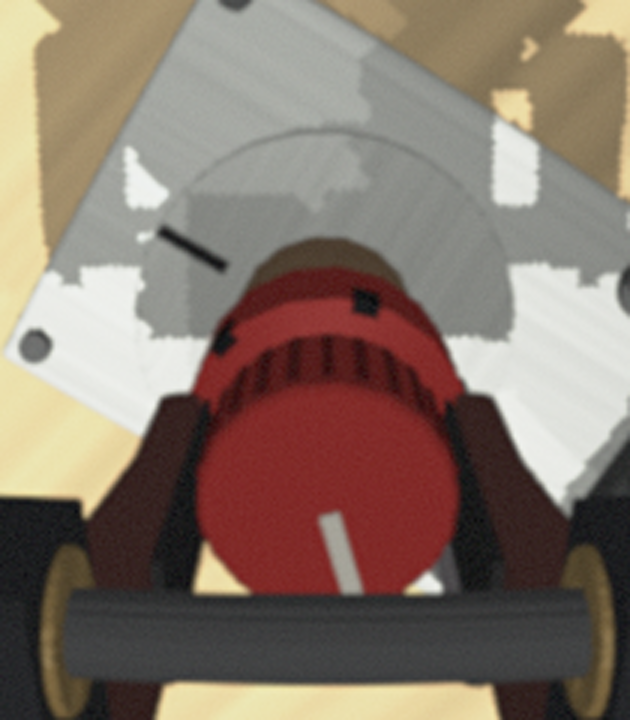

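```bash
python3 -m crank '[[[-0.03,-0.04,-0.04],[8,0,0],3.6],[[-0.04,0,0],[8,0,0],3.6],[[-0.04,0,0],[8,0,0],3.6],[[0,0,0],[0,0,0],3.6]]'
python3 -c "
from workcell import *
o=get_obs();print(o['ft_force'],o['moment'],o['qpos'][5])"
```

```text
t: 6.02
ee_pos: [498.3, -13.9, 125.2]
orientation: [-0.289, 1.551, 0.289]
ft_force: [0.3, -2.6, 1.9]
width: 41.4
[ 0.30072521 -2.5533283   1.89782255] [-0.49203649  0.00808125 -0.07272185] -0.4204729004269333
```

```bash
python3 -m crank '[[[-0.05,-0.02,-0.02],[8,0,0],3.6],[[-0.05,0,0],[8,0,0],3.6],[[-0.05,0,0],[8,0,0],3.6],[[0,0,0],[0,0,0],3.6]]'
python3 -c "
from workcell import *
o=get_obs();print(o['ft_force'],o['moment'],o['qpos'][5])"
```

```text
t: 6.52
ee_pos: [498.1, -14.1, 126.7]
orientation: [0.039, 1.571, -0.039]
ft_force: [-0.1, -1.1, 3.3]
width: 41.6
[-0.12040575 -1.08115326  3.3352706 ] [-0.36247624  0.07282938  0.00541734] -0.002951394803357337
```

```bash
python3 -m crank '[[[-0.06,0,0],[8,0,0],3.6],[[-0.05,0,0],[8,0,0],3.6],[[-0.05,0,0],[8,0,0],3.6],[[0,0,0],[0,0,0],3.6]]'
python3 -c "
from workcell import *
o=get_obs();print(o['ft_force'],o['moment'],o['qpos'][5])"
```

```text
t: 7.02
ee_pos: [497.9, -14.1, 128.1]
orientation: [0.367, 1.54, -0.367]
ft_force: [-1.0, -2.1, 2.7]
width: 41.8
[-1.034407   -2.06900653  2.67128793] [-0.33539394  0.17072307  0.00280811] 0.41542128874324
```

```bash
python3 -m crank '[[[-0.06,0,0],[8,0,0],3.6],[[-0.05,0,0],[8,0,0],3.6],[[-0.05,0,0],[8,0,0],3.6],[[0,0,0],[0,0,0],3.6]]'
python3 -c "
from workcell import *
o=get_obs();print(o['ft_force'],o['moment'],o['qpos'][5])
from h import *
im=get_image('wrist');np.savez('pics/g_wrist.npz',**im);crop(im,170,110,380,350,3,'pics/g_w.png')"
```

```text
t: 7.52
ee_pos: [497.7, -14.1, 129.5]
orientation: [0.692, 1.459, -0.692]
ft_force: [-0.8, -0.8, 1.0]
width: 41.6
[-0.78396574 -0.7690529   1.04526657] [-0.34572206  0.22651741 -0.04913652] 0.8340450680312252
```

View pics/g_w.png

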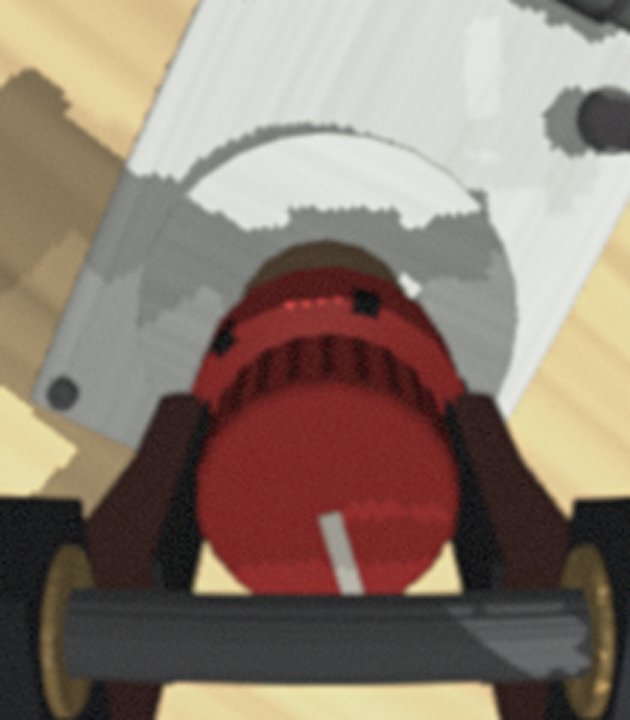

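```bash
python3 -m crank '[[[-0.05,0,0],[8,0,0],3.6],[[-0.05,0,0],[8,0,0],3.6],[[-0.04,0,0],[8,0,0],3.6],[[-0.02,0,0],[4,0,0],3.6],[[0,0,0],[0,0,0],3.6]]'
python3 -c "
from workcell import *
o=get_obs();print(o['ft_force'],o['moment'],o['qpos'])
from h import *
im=get_image('wrist');np.savez('pics/i_wrist.npz',**im);crop(im,170,110,380,350,3,'pics/i_w.png')
im=get_image('side');np.savez('pics/i_side.npz',**im);crop(im,235,170,345,270,6,'pics/i_s.png')"
```

```text
t: 8.2
ee_pos: [497.7, -14.0, 131.0]
orientation: [1.065, 1.296, -1.065]
ft_force: [-0.2, -0.2, -1.1]
width: 41.9
[-0.19942115 -0.24497773 -1.0726789 ] [-0.06124482  0.22779511  0.00209971] [-5.21603735e-02  3.76403902e-01  1.97220967e+00  3.66106637e-04
  7.93938917e-01  1.32408817e+00]
```

View pics/i_w.png

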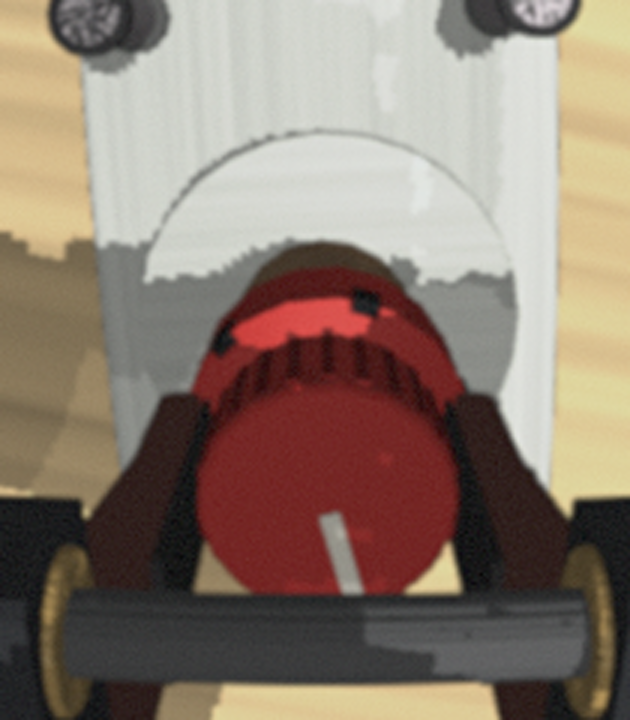

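View pics/i_s.png

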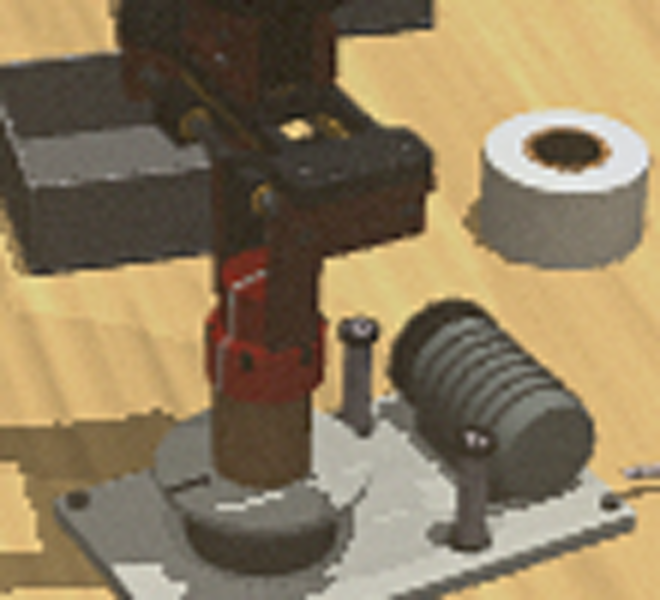

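```bash
python3 - <<'E'
from h import *
s=load("pics/i_side.npz"); S=lambda x,y:np.array((235+x/6,190-20+y/6))
ax=np.array([497.,-13.6])
C=lambda p:((p-np.array([235,170]))*6).round(0)
for th in (180,186,190,194,198,202):
    a=np.radians(th);u=np.array([np.cos(a),np.sin(a)])
    P=lambda r,z:C(proj(s,[*(ax+r*u),z]))
    print(th,"grip",P(21,154),P(21,127),"skirt",P(27,126),P(27,103),"disc",P(25,51),P(45,51),"topc",C(proj(s,[*ax,154])))
for th in (-40,140):pass
print("disc centre",C(proj(s,[*ax,51])),"R edge", C(proj(s,[*(ax+50*np.array([.963,-.27])),51])), C(proj(s,[*(ax-50*np.array([.963,-.27])),51])))
print("skirt L/R", C(proj(s,[*(ax+27*np.array([.963,-.27])),115])), C(proj(s,[*(ax-27*np.array([.963,-.27])),115])))
crop(s,265,205,295,260,10,"pics/i_s2.png")
E
```

```text
180 grip [219. 275.] [218. 326.] skirt [205. 330.] [205. 373.] disc [208. 466.] [166. 472.] topc [264. 269.]
186 grip [220. 278.] [220. 329.] skirt [207. 333.] [207. 376.] disc [210. 469.] [169. 478.] topc [264. 269.]
190 grip [221. 279.] [221. 330.] skirt [209. 335.] [208. 378.] disc [212. 471.] [172. 482.] topc [264. 269.]
194 grip [223. 281.] [222. 332.] skirt [211. 338.] [210. 380.] disc [214. 473.] [175. 486.] topc [264. 269.]
198 grip [225. 283.] [224. 334.] skirt [213. 340.] [213. 382.] disc [215. 475.] [179. 489.] topc [264. 269.]
202 grip [227. 284.] [226. 335.] skirt [215. 342.] [215. 384.] disc [218. 477.] [183. 492.] topc [264. 269.]
disc centre [261. 458.] R edge [369. 459.] [152. 457.]
skirt L/R [323. 343.] [203. 341.]
```

View pics/i_s2.png

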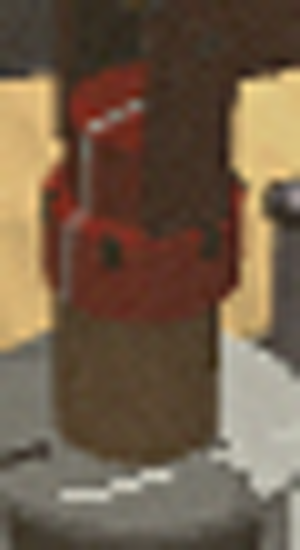

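```bash
python3 -m crank '[[[-0.02,0,0],[5,0,0],3.6],[[-0.03,0,0],[5,0,0],3.6],[[0,0,0],[0,0,0],3.6],[[0,0,0],[0,0,0],3.6]]'
python3 -c "
from workcell import *
o=get_obs();print(o['ft_force'],o['moment'],o['qpos'])
from h import *
im=get_image('side');np.savez('pics/j_side.npz',**im);crop(im,265,205,295,260,10,'pics/j_s2.png')"
```

```text
t: 8.8
ee_pos: [497.9, -14.0, 131.6]
orientation: [1.196, 1.218, -1.196]
ft_force: [-0.9, 0.3, -1.6]
width: 41.4
[-0.88856696  0.26099769 -1.59033988] [ 0.08663911  0.32348784 -0.05510179] [-5.21461519e-02  3.75306907e-01  1.97171487e+00  2.66621630e-04
  7.95119954e-01  1.50073587e+00]
```

View pics/j_s2.png

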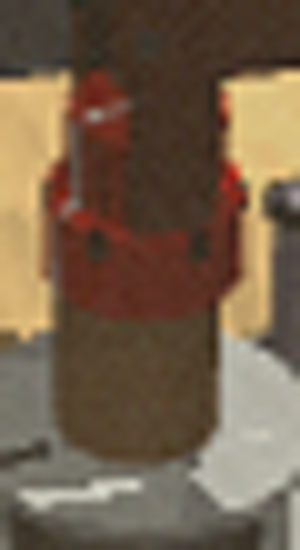

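```bash
python3 -m crank '[[[-0.1,0,0],[0,0,0],3.6],[[-0.1,0,0],[0,0,0],3.6],[[-0.1,0,0],[0,0,0],3.6],[[0,0,0],[0,0,0],3.6]]'
```

```text
t: 9.35
ee_pos: [498.2, -14.2, 134.9]
orientation: [1.198, 1.216, -1.198]
ft_force: [-0.5, 0.3, -0.2]
width: 41.5
```

```bash
python3 -m crank '[[[-0.5,0,0],[0,0,0],3.6],[[-0.7,0,0],[0,0,0],3.6],[[-1.5,0,0],[0,0,0],3.6],[[-2.5,0,0],[0,0,0],3.6],[[0,0,0],[0,0,0],3.6]]'
python3 -c "
from workcell import *
from h import *
im=get_image('side');np.savez('pics/k_side.npz',**im);crop(im,205,130,345,280,5,'pics/k_s.png')
o=get_obs();print(o['ee_pos'],o['qpos'],o['ft_force'],R.from_rotvec(o['orientation']).as_matrix().round(3).tolist())"
```

```text
t: 9.98
ee_pos: [499.9, -14.2, 189.1]
orientation: [1.2, 1.212, -1.195]
ft_force: [-0.3, -0.7, -1.1]
width: 41.7
[498.95010042 -14.19160399 187.92595586] [-5.22786251e-02  2.86042073e-01  1.93445996e+00  1.34143648e-06
  9.18172373e-01  1.50359672e+00] [ 0.38059752 -0.6496285  -0.58753683] [[0.003, 1.0, 0.015], [-0.0, 0.015, -1.0], [-1.0, 0.003, 0.0]]
```

View pics/k_s.png

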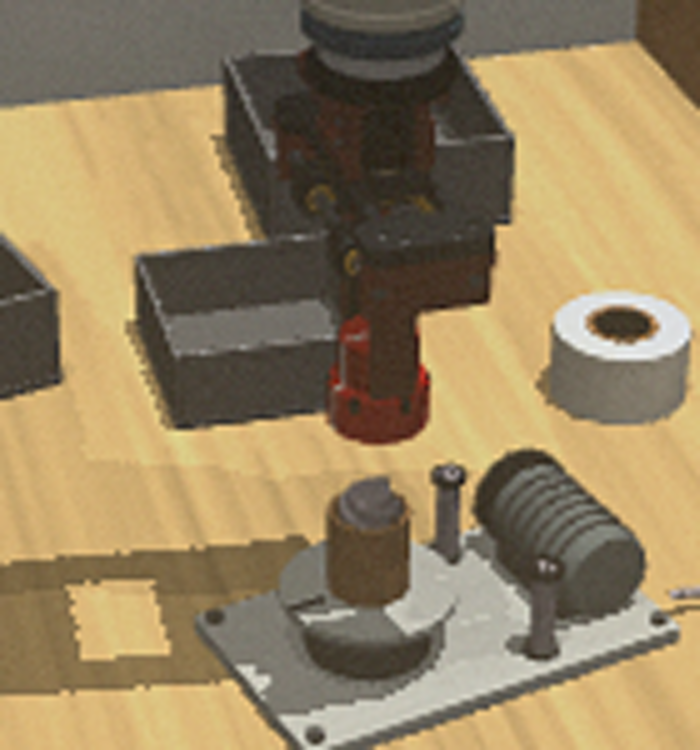

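```bash
python3 -m crank '[[[0,0.4,3],[0,0,0],3.6],[[0,0.4,5],[0,0,0],3.6],[[0,0.4,5],[0,0,0],3.6],[[0,0.4,5],[0,0,0],3.6],[[0,0.4,5],[0,0,0],3.6]]'
python3 -m crank '[[[0,0.41,5],[0,0,0],3.6],[[3,0,2.68],[0,0,0],3.6],[[3,0,0],[0,0,0],3.6],[[3,0,0],[0,0,0],3.6],[[0,0,0],[0,0,0],3.6]]'
python3 -m crank '[[[2,0,0],[0,0,0],3.6],[[2,0,0],[0,0,0],3.6],[[0,0,0],[0,0,0],3.6]]'
python3 -c "
from workcell import *
from h import *
im=get_image('side');np.savez('pics/l_side.npz',**im);crop(im,260,240,400,380,5,'pics/l_s.png')
o=get_obs();print(o['ee_pos'],o['qpos'],o['ft_force'])"
```

```text
t: 10.65
ee_pos: [521.1, -245.2, 185.8]
orientation: [1.198, 1.217, -1.199]
ft_force: [0.3, 0.9, -1.0]
width: 41.6
t: 11.28
ee_pos: [524.6, -319.3, 93.6]
orientation: [1.198, 1.223, -1.201]
ft_force: [0.4, -0.9, -1.6]
width: 41.5
t: 11.65
ee_pos: [525.7, -319.8, 55.0]
orientation: [1.198, 1.219, -1.199]
ft_force: [-0.5, 0.0, -1.0]
width: 41.3
[ 526.36819723 -320.16781835   55.99948966] [-5.65773017e-01  6.32568113e-01  1.73491615e+00 -3.72013652e-05
  7.75735049e-01  9.89987233e-01] [ 0.74470128  0.04965166 -0.48807333]
```

View pics/l_s.png

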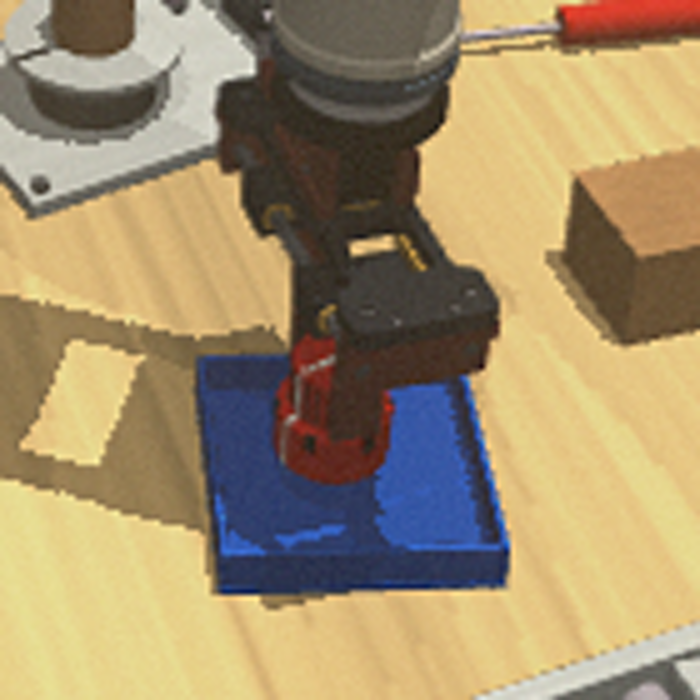

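```bash
python3 -m crank '[[[0.9,0,0],[0,0,0],3.6],[[0.9,0,0],[0,0,0],3.6],[[0,0,0],[0,0,0],3.6]]'
python3 -m crank '[[[0.15,0,0],[0,0,0],3.6],[[0,0,0],[0,0,0],3.6]]'
python3 -m crank '[[[0.15,0,0],[0,0,0],3.6],[[0,0,0],[0,0,0],3.6]]'
```

```text
t: 12.08
ee_pos: [526.3, -320.3, 38.0]
orientation: [1.198, 1.218, -1.199]
ft_force: [0.1, 0.6, -1.9]
width: 41.5
t: 12.32
ee_pos: [526.9, -320.7, 37.4]
orientation: [1.198, 1.216, -1.198]
ft_force: [0.3, -0.4, -0.4]
width: 41.3
t: 12.58
ee_pos: [526.8, -320.6, 35.8]
orientation: [1.198, 1.216, -1.198]
ft_force: [-1.3, -0.4, -1.2]
width: 41.3
```

```bash
python3 -m crank '[[[0.1,0,0],[0,0,0],3.6],[[0,0,0],[0,0,0],3.6]]'
python3 -m crank '[[[0.1,0,0],[0,0,0],3.6],[[0,0,0],[0,0,0],3.6]]'
```

```text
t: 12.82
ee_pos: [526.8, -320.5, 34.7]
orientation: [1.198, 1.216, -1.198]
ft_force: [-0.4, 0.7, -0.1]
width: 41.5
t: 13.08
ee_pos: [526.8, -320.5, 33.7]
orientation: [1.198, 1.216, -1.198]
ft_force: [-0.4, 0.7, -1.2]
width: 41.2
```

```bash
python3 -m crank '[[[0.08,0,0],[0,0,0],3.6],[[0,0,0],[0,0,0],3.6]]'
python3 -c "
from workcell import *
from h import *
im=get_image('side');np.savez('pics/m_side.npz',**im);crop(im,290,290,370,370,8,'pics/m_s.png')
o=get_obs();print(o['ee_pos'],o['ft_force'])"
```

```text
t: 13.32
ee_pos: [526.8, -320.5, 32.9]
orientation: [1.198, 1.216, -1.198]
ft_force: [-0.7, 0.1, -1.6]
width: 41.3
[ 526.79886667 -320.54802054   32.94297427] [-0.27591448  0.24100282 -1.41516514]
```

View pics/m_s.png

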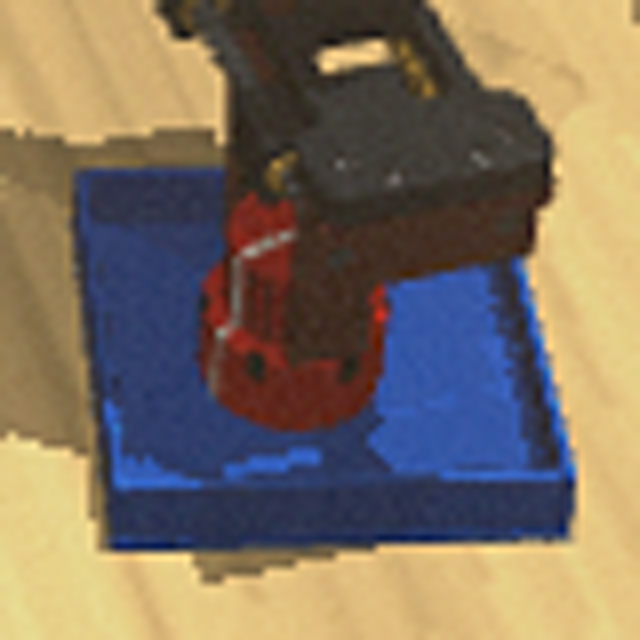

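```bash
python3 -m crank '[[[0.08,0,0],[0,0,0],3.6],[[0,0,0],[0,0,0],3.6]]'
python3 -m crank '[[[0.08,0,0],[0,0,0],3.6],[[0,0,0],[0,0,0],3.6]]'
```

```text
t: 13.62
ee_pos: [526.9, -320.6, 32.7]
orientation: [1.198, 1.216, -1.198]
ft_force: [-1.3, 1.4, 5.4]
width: 41.5
t: 13.88
ee_pos: [527.0, -320.6, 32.7]
orientation: [1.198, 1.216, -1.198]
ft_force: [-4.0, 3.4, 12.2]
width: 41.8
```

```bash
python3 -m crank '[[[-0.1,0,0],[0,0,0],3.6],[[0,0,0],[0,0,0],3.6]]'
python3 -m crank '[[[0,0,0],[0,0,0],4.3],[[0,0,0],[0,0,0],4.8],[[0,0,0],[0,0,0],5.6],[[0,0,0],[0,0,0],6.2],[[0,0,0],[0,0,0],6.2]]'
python3 -m crank '[[[-1,0,0],[0,0,0],6.2],[[-3,0,0],[0,0,0],6.2],[[-4,0,0],[0,0,0],6.2],[[-4,0,0],[0,0,0],6.2],[[-4,0,0],[0,0,0],6.2]]'
python3 -c "
from workcell import *
from h import *
im=get_image('side');np.savez('pics/n_side.npz',**im);crop(im,260,220,380,370,4,'pics/n_s.png')
im=get_image('top');np.savez('pics/n_top.npz',**im);cv2.imwrite('pics/n_t.png',im['pixels'][:,:,::-1])
o=get_obs();print(o['ee_pos'],o['qpos'],o['ft_force'])"
```

```text
t: 14.12
ee_pos: [527.0, -320.6, 32.7]
orientation: [1.198, 1.216, -1.198]
ft_force: [-1.4, 0.6, 6.2]
width: 41.4
t: 14.75
ee_pos: [526.8, -320.6, 32.3]
orientation: [1.198, 1.216, -1.198]
ft_force: [0.2, -0.6, -0.4]
width: 61.6
t: 15.38
ee_pos: [526.8, -320.5, 194.5]
orientation: [1.198, 1.215, -1.198]
ft_force: [0.7, 0.1, -0.7]
width: 61.9
[ 529.31329551 -322.1607011   198.02964478] [-5.65941409e-01  4.39280167e-01  1.66780028e+00 -2.76081608e-05
  1.02539491e+00  9.89964696e-01] [-0.04700478 -0.61873527 -0.39963803]
```

View pics/n_s.png

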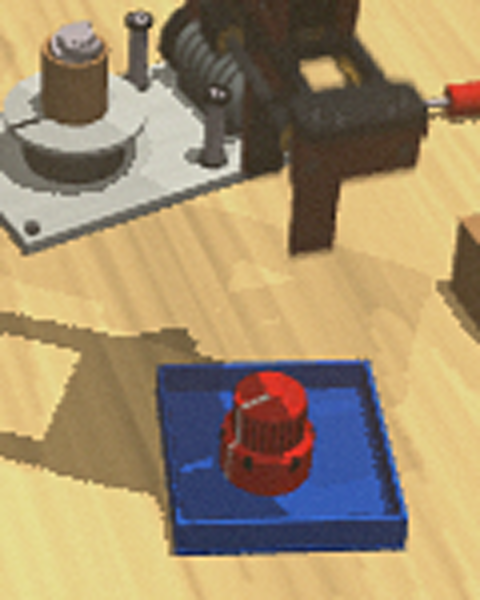

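View pics/n_t.png

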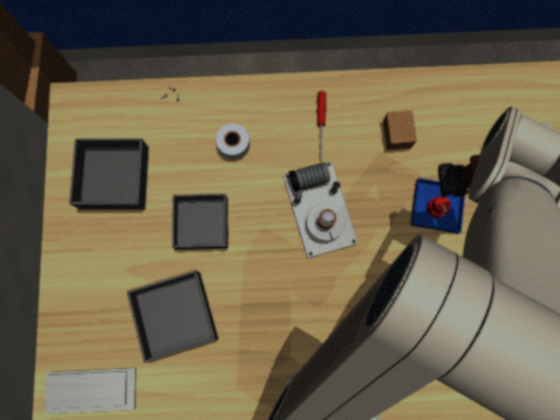

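```bash
python3 -m crank '[[[0,-0.41,-4.1],[0,0,0],6.5],[[0,-0.41,-5.1],[0,0,0],6.5],[[0,-0.41,-5.1],[0,0,0],6.5],[[0,-0.41,-5.1],[0,0,0],6.5],[[0,-0.41,-5.1],[0,0,0],6.5]]'
python3 -m crank '[[[0,-0.39,-5.1],[0,0,0],6.5],[[0,0,-1.14],[0,0,0],6.5],[[0,0,0],[0,0,0],6.5],[[0,0,0],[0,0,0],6.5]]'
python3 -c "
from workcell import *
from h import *
im=get_image('wrist');np.savez('pics/o_wrist.npz',**im);crop(im,170,110,380,350,3,'pics/o_w.png')
o=get_obs();print(o['ee_pos'],o['qpos'],o['ft_force'])"
```

```text
t: 16.1
ee_pos: [501.9, -74.3, 192.1]
orientation: [1.198, 1.216, -1.199]
ft_force: [0.7, 0.2, -0.4]
width: 65.0
t: 16.6
ee_pos: [498.0, -14.6, 192.3]
orientation: [1.199, 1.216, -1.199]
ft_force: [-0.6, -0.1, -0.9]
width: 64.9
[498.04062459 -14.74494439 192.2909744 ] [-5.33491544e-02  2.79623772e-01  1.93103064e+00 -2.67814061e-04
  9.30930018e-01  1.50414014e+00] [-0.26477976 -0.42589283 -0.30805637]
```

View pics/o_w.png

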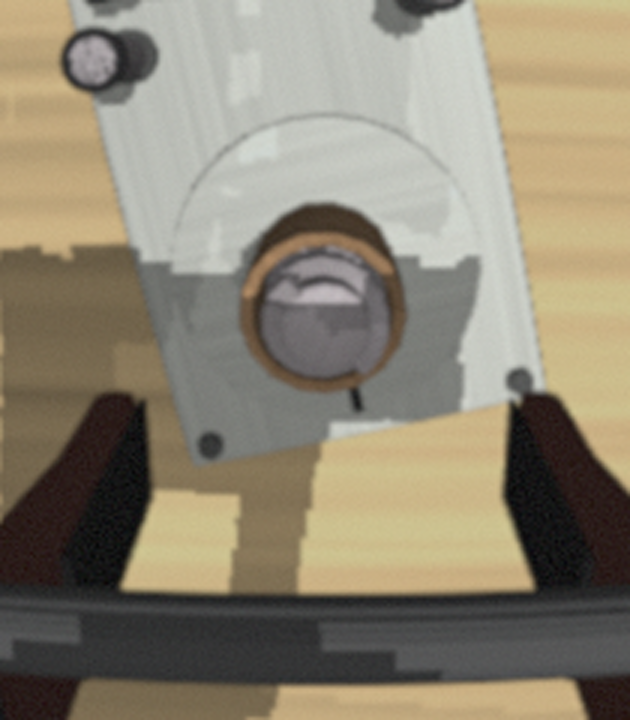

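```bash
python3 -m crank '[[[3.5,0,0.06],[0,0,0],6.5],[[3.5,0,0],[0,0,0],6.5],[[2.5,0,0],[0,0,0],6.5],[[1.4,0,0],[0,0,0],6.5],[[0.7,0,0],[0,0,0],6.5]]'
python3 -m crank '[[[0,0,0],[0,0,0],5.4],[[0,0,0],[0,0,0],4.8],[[0,0,0],[0,0,0],4.2],[[0,0,0],[0,0,0],4.2]]'
```

```text
t: 17.27
ee_pos: [497.9, -14.8, 75.8]
orientation: [1.199, 1.216, -1.199]
ft_force: [1.5, 0.7, -0.9]
width: 65.0
t: 17.77
ee_pos: [498.4, -14.2, 77.0]
orientation: [1.199, 1.215, -1.197]
ft_force: [-0.1, -0.6, 2.1]
width: 45.9
```

Gripped at 45.9 mm. I'll draw it up slowly.

```bash
python3 -m crank '[[[-0.3,0,0],[0,0,0],4.2],[[-0.6,0,0],[0,0,0],4.2],[[-1,0,0],[0,0,0],4.2],[[-1,0,0],[0,0,0],4.2],[[0,0,0],[0,0,0],4.2]]'
python3 -m crank '[[[-1.5,0,0],[0,0,0],4.2],[[-2,0,0],[0,0,0],4.2],[[-2,0,0],[0,0,0],4.2],[[-2.5,0,0],[0,0,0],4.2],[[0,0,0],[0,0,0],4.2]]'
python3 -c "
from workcell import *
from h import *
im=get_image('side');np.savez('pics/p_side.npz',**im);crop(im,205,130,345,280,4,'pics/p_s.png')
o=get_obs();print(o['ee_pos'],o['qpos'],o['ft_force'])"
```

```text
t: 18.4
ee_pos: [498.6, -14.2, 106.5]
orientation: [1.199, 1.215, -1.197]
ft_force: [0.0, -0.2, -0.5]
width: 46.1
t: 19.02
ee_pos: [499.1, -14.2, 187.4]
orientation: [1.2, 1.213, -1.195]
ft_force: [0.3, -0.2, -0.7]
width: 46.0
[498.26641085 -14.17460061 186.12656916] [-5.23039458e-02  2.88165892e-01  1.93664986e+00 -2.36288384e-05
  9.14815146e-01  1.50355082e+00] [ 0.12004984  0.02413509 -1.16702694]
```

View pics/p_s.png

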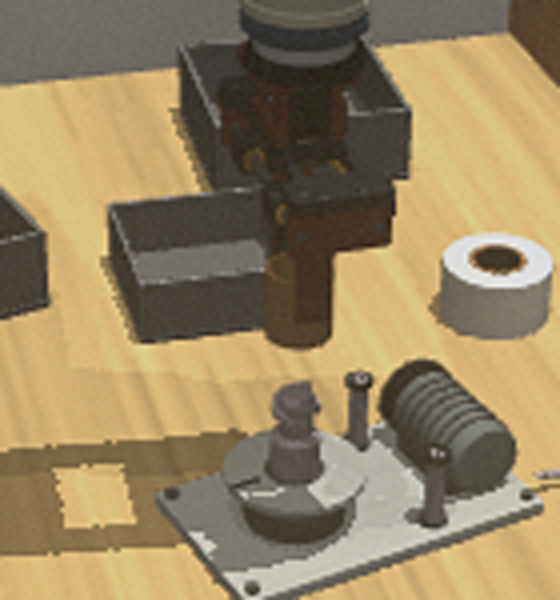

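```bash
python3 -m crank '[[[0,0.22,-3.6],[0,0,0],4.2],[[0,0.22,-5],[0,0,0],4.2],[[0,0.22,-5],[0,0,0],4.2],[[0,0.22,-5],[0,0,0],4.2],[[0,0.22,-5],[0,0,0],4.2]]'
python3 -m crank '[[[0,0.22,-5],[0,0,0],4.2],[[0,0.22,-4.04],[0,0,0],4.2],[[0,0,0],[0,0,0],4.2],[[4,0,0],[0,0,0],4.2],[[0,0,0],[0,0,0],4.2]]'
python3 -c "
from workcell import *
from h import *
im=get_image('side');np.savez('pics/q_side.npz',**im);crop(im,190,70,330,230,4,'pics/q_s.png')
im=get_image('top');np.savez('pics/q_top.npz',**im);crop(im,140,150,280,270,4,'pics/q_t.png')
o=get_obs();print(o['ee_pos'],o['qpos'],o['ft_force'])"
```

```text
t: 19.7
ee_pos: [504.5, 223.3, 184.1]
orientation: [1.197, 1.217, -1.2]
ft_force: [0.5, -0.0, -0.6]
width: 46.2
t: 20.32
ee_pos: [505.8, 310.1, 142.1]
orientation: [1.192, 1.218, -1.205]
ft_force: [-0.3, -0.2, -0.7]
width: 45.5
[508.15002055 311.43297081 145.19018809] [ 5.29933209e-01  4.79017980e-01  1.74810046e+00 -1.64509777e-04
  9.16185439e-01  2.08671125e+00] [ 0.03163253  0.03410048 -0.28364746]
```

View pics/q_s.png

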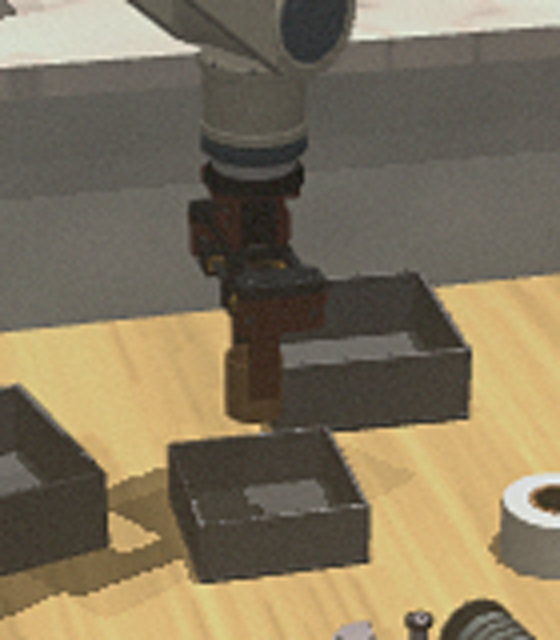

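View pics/q_t.png

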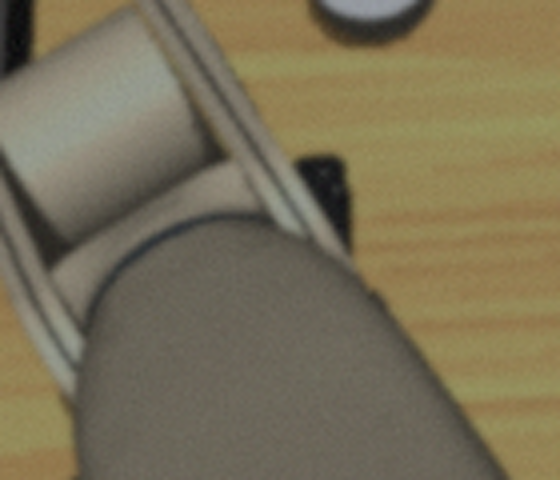

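```bash
python3 -m crank '[[[3,0,0],[0,0,0],4.2],[[3,0,0],[0,0,0],4.2],[[3,0,0],[0,0,0],4.2],[[1.8,0,0],[0,0,0],4.2],[[0,0,0],[0,0,0],4.2]]'
python3 -m crank '[[[0.3,0,0],[0,0,0],4.2],[[0,0,0],[0,0,0],4.2]]'
```

```text
t: 21.05
ee_pos: [508.2, 312.0, 37.1]
orientation: [1.197, 1.216, -1.2]
ft_force: [0.2, 0.4, -0.2]
width: 45.9
t: 21.3
ee_pos: [509.0, 312.8, 35.3]
orientation: [1.199, 1.216, -1.197]
ft_force: [-0.0, 0.2, -1.0]
width: 46.0
```

```bash
python3 -m crank '[[[0.2,0,0],[0,0,0],4.2],[[0,0,0],[0,0,0],4.2]]'
python3 -m crank '[[[0.15,0,0],[0,0,0],4.2],[[0,0,0],[0,0,0],4.2]]'
python3 -m crank '[[[0.1,0,0],[0,0,0],4.2],[[0,0,0],[0,0,0],4.2]]'
```

```text
t: 21.55
ee_pos: [508.4, 312.5, 32.6]
orientation: [1.198, 1.216, -1.198]
ft_force: [-0.2, -0.9, -0.7]
width: 45.3
t: 21.8
ee_pos: [508.3, 312.4, 30.8]
orientation: [1.198, 1.216, -1.198]
ft_force: [0.7, 0.3, -0.1]
width: 45.8
t: 22.05
ee_pos: [508.4, 312.5, 30.1]
orientation: [1.198, 1.216, -1.198]
ft_force: [-1.5, 0.5, 4.4]
width: 45.5
```

Contact on the bin floor at the expected height. Now release and retreat.

```bash
python3 -m crank '[[[0,0,0],[0,0,0],4.7],[[0,0,0],[0,0,0],5.2],[[0,0,0],[0,0,0],5.8],[[0,0,0],[0,0,0],6.4],[[0,0,0],[0,0,0],6.4]]'
python3 -m crank '[[[-1,0,0],[0,0,0],6.4],[[-3,0,0],[0,0,0],6.4],[[-4,0,0],[0,0,0],6.4],[[-4,0,0],[0,0,0],6.4],[[-4,0,0],[0,0,0],6.4]]'
python3 -m crank '[[[0,-3,3],[0,0,0],6.4],[[0,-3,5],[0,0,0],6.4],[[0,-3,5],[0,0,0],6.4],[[0,0,0],[0,0,0],6.4],[[0,0,0],[0,0,0],6.4]]'
python3 -c "
from workcell import *
from h import *
im=get_image('side');np.savez('pics/r_side.npz',**im);crop(im,150,100,430,370,2.9,'pics/r_s.png')
im=get_image('top');np.savez('pics/r_top.npz',**im);cv2.imwrite('pics/r_t.png',im['pixels'][:,:,::-1])
o=get_obs();print(o['t'],o['ee_pos'],o['qvel'].round(3),o['ft_force'])"
```

```text
t: 22.68
ee_pos: [508.4, 312.4, 29.8]
orientation: [1.198, 1.216, -1.198]
ft_force: [-0.8, 0.5, -0.1]
width: 63.9
t: 23.3
ee_pos: [508.3, 312.4, 192.0]
orientation: [1.199, 1.216, -1.198]
ft_force: [0.9, 0.9, -0.4]
width: 64.1
t: 23.92
ee_pos: [421.3, 181.5, 190.8]
orientation: [1.2, 1.215, -1.197]
ft_force: [-0.5, 0.8, -0.2]
width: 64.1
24.025 [421.49934612 182.02255865 190.45924073] [ 0.006  0.009 -0.    -0.001  0.001 -0.004] [-0.02189317 -0.28087585 -0.34759891]
```

View pics/r_s.png

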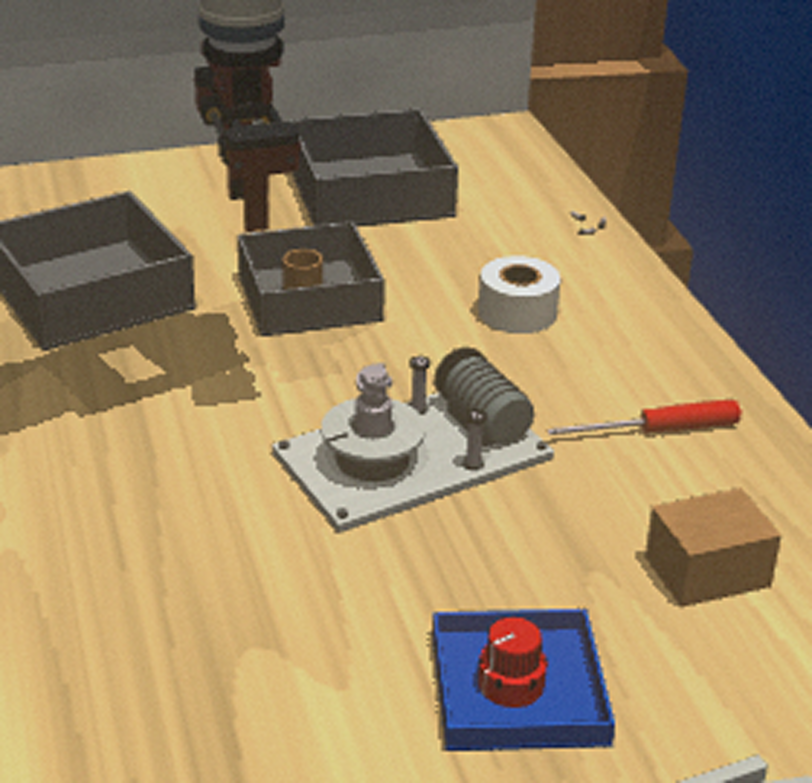

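View pics/r_t.png

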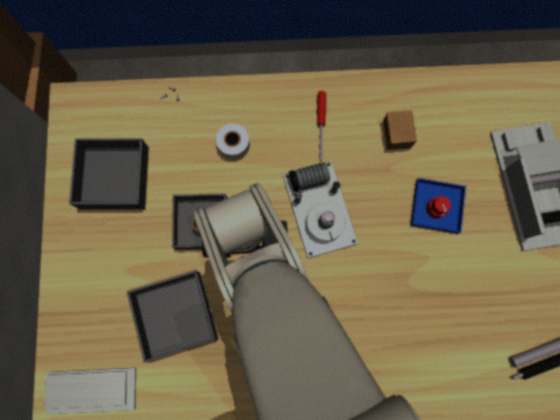

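The final pictures show the core standing in the smallest grey bin and the nut upright in the blue tray. Everything else is where it was, and the robot is clear.

```bash
python3 -c "
from workcell import *
print(close_job())"
```

```text
the job is handed in; nothing more can be done
None
```

The job is done and handed in at about 24 s, well under the 72 s limit; `close_job()` gave no verdict.

- **Nut:** I turned it clockwise about 194° and let it climb its thread by feel. That was about 3.3 mm per radian, and the vertical force readings stayed within about ±3.5 N. It then lifted straight off with no resistance. It stands upright near the middle of the blue tray.
- **Core:** I drew it straight up off the spindle and stood it on the floor of the smallest of the three grey bins, the one meant for scrap.

**Checks:**
- **Final pictures:** the side picture shows the nut and the core in place. The fresh roll, screwdriver and carton have not moved, and the gripper is empty and clear of everything. In the last top view the arm hides part of the bin, so only the side picture shows the core.
- **Turn angle:** partway through I miscounted by 8°. The side camera and the joint angles both showed the nut about 10° short, so I turned it the rest before lifting. After that the side picture put the two lines within a few degrees of each other.
- **Setting down:** the highest force reading was about 13 N, when the nut touched the tray floor. I eased it to about 6 N before letting go.
- **Disagreement between cameras:** the top and wrist cameras differed by 2 to 3 mm on where the spindle stands, and the side camera put it about 5 mm off sideways. I went mainly by the wrist camera, and sideways forces while turning stayed under about 4 N.

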